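# Close up the bread box

## Robot

A 6-joint arm with a two-finger parallel gripper is mounted at the origin on the work surface. World frame = base frame: x ahead of the robot, y to its left, z up, the work surface at z = 0. Lengths are in mm, angles in rad, forces in N, time in s.
With the tool pointing down it reaches from about 425 to 950 mm from the base axis. Payload 3.5 kg.
Tool frame: the origin (TCP) lies where the fingers leave the gripper's body, on its centre line; the fingertips stand 73 mm ahead of it and the grasp point (between the pads) lies 54 mm ahead of it; z points along the fingers, y is the line along which they close (so a half turn about z gives the same grasp; the last joint's range is limited). The gripper opens to 85 mm and grips with 20 to 120 N. Pads are 22 mm wide; open, the fingers measure 114 mm over their backs; the gripper's body (76 mm by 85 mm) begins 54 mm behind the grasp point. The pads swing forward as they close: fully open they stand 13 mm farther back than shut.
Start: joints at [-1.35, 0.286, 1.577, -0, 1.279, -0.15], TCP at [244.616, -629.102, 303.925] pointing down, gripper open.
Joint ranges: [-2.77, 2.77], [-0.9, 2.22], [0.21, 2.48], [-1.53, 4.67], [0.24, 2.81], [-2.84, 2.84]. Speed limits (rad/s): [2.79, 2.79, 3.14, 3.14, 3.14, 3.14].

## Interface

Orientations are given as [roll, pitch, yaw] about the fixed x, y, z axes, in that order (R = Rz(yaw) Ry(pitch) Rx(roll)).
In Python, from station import get_obs, viewer, job gives the robot as it stands.
- The arm moves only by the tool jog_arm, never from a script. Its argument "steps" is a list of rows, each a list of 5 numbers: the opening, from -1 (shut) to 1 (fully open), then the shift along the tool's x, y, z normalised to -1 to 1, where 1 is 30 cm, then the turn about the tool's z normalised to -1 to 1, where 1 is 180 degrees. A call has 1 to 5 rows; each row is the pose to reach, as a shift and turn from the pose commanded when the call began, along the tool's axes at that moment, turning the shorter way round; what a row does not reach only later rows make up. A row lasts 1/10 s, in which the tool goes at most 50 mm and 8.59 degrees, less where a joint would pass 70% of its speed; a pose out of reach is approached as far as the arm can. A call with a number of a shift or a turn outside -1 to 1 is refused whole. A call with a gripper value outside its range is refused whole. The fingers move at their own pace and stop on an object; "squeeze" is the grip in N (left out, the last holds). Time passes only in rows, so rows that repeat a pose let the fingers close. It gives the time, the measured TCP pose, the force, the opening and the grip force at its end, in the units of the state.
- get_obs(): the state, without advancing time (a new reading comes with each control period).
- viewer.snapshot(name): name is "scene" or "top" or "wrist"; returns a dict with "pixels" (400x640x3 uint8, red, green, blue), "z_map" (400x640 float32, mm along the optical axis (not along the pixel's ray), 0 where there is no reading), "camera_matrix" (3x3 intrinsics, pixels), "rvec" (rotation vector, rad) and "tvec" (3), from world to camera coordinates, as OpenCV has them. Camera axes: x right, y down, z forward; pixel columns grow to the right and rows downward; lengths in mm; the calibration is good to about 2 mm. A picture is of the moment at which its call begins.
- job.close_job(): hands the job in; it is judged then, once.
The state is a dict: "time": time; "joint_pos": joint angles; "joint_vel": joint speeds; "joint_torque": joint torques, N m; "position": TCP position; "eef_rot": TCP orientation; "wrist_force": force on the tool from outside, world axes, zero at the start; "wrist_torque": the same for the moment, N m; "grip_width": finger opening in mm; "finger_force": force on a finger pad.
Only numpy, scipy, OpenCV 4.12 (cv2) and the standard library are available. Lean on these libraries where they do the work, as an engineer would, in place of code of your own. Each camera call takes 0.05 s, during which the arm holds its last target. There are 200 camera calls.

## Task

Close up the bread box with your fingertips, only pushing: push the standing lid over and press it fully shut, and then push the red catch across onto it as far as it goes. Push the box's drawer fully home too, before or after. Do not slam the lid or the drawer, do not open them further, and leave everything else where it stands; nothing is to be picked up.

Things in the scene. Friction and masses are not known exactly. Their poses are not given: they have to be found in the camera images.
- breadbox: Low wooden bread box fixed to the counter: 160 mm deep (x), 340 wide (y), 112 tall when shut. Origin: centre of its underside, on the counter; x to its back, y left, z up; front (-x) to the robot, turned up to 0.25 rad. Left half (y 4 to 170): bread bay with dark hinged lid. Right half (y -170 to 2): a drawer under a fixed pale top, upper face 112 mm up.
- lid (a joint): Dark lid, rad: 0 = shut (upper face 112 mm up), 1.57 = upright, more = leaning out to the left, stop 2.2. 160 mm along box x, 166 from hinge to free edge, 8 thick, no handle. Hinged along the left edge of the box; its free edge closes over to the right (box -y) and down. The stiff hinge holds it where it is left, even nearly shut: press it all the way. About 4 N at the edge moves it.
- lid_edge (a point): Middle of the lid's free edge, on its outer face (the upper face when shut).
- lid_hinge (a point): Middle of the lid's hinge line: box frame (0, 170, 104) mm. The inner face swings about this line; the outer face lies 8 mm beyond it.
- drawer (a joint): Drawer opening, m: 0 = fully home, grows as it comes out to box -x; end stop 0.090. Sliding friction holds it wherever it is; about 2 to 3 N pushes it.
- drawer_front (a point): Middle of the outer face of the drawer's black pull bar, its foremost part: bar 110 mm wide, 12 tall, centre 85 mm above the counter, standing 12 mm out from the wooden drawer front. With the drawer home: box frame (-92, -83, 85) mm.
- catch (a joint): Red sliding catch on the fixed top, m: about 0 = drawn back clear of the lid, 0.028 = end stop, fully across with its tongue 22 mm over the shut lid's edge. Moves in box +y (to the left). Friction holds it; about 2 N pushes it. It cannot come off.
- catch_push (a point): Middle of the right-hand (-y) face of the catch's upright ridge: the face to push. Ridge 30 mm along box x, 10 along y, 113 to 136 mm above the counter. Drawn back this point is at box frame (-35, -36, 125.5) mm. The fixed top to its right is free for 110 mm along the front, a small jar stands at the rear.
- tomato: Bystander: whole red tomato, 66 mm across, 55 mm tall, on the counter in front of the lidded half of the bread box; origin under its centre.
- spice_jar: Bystander: small jar with green cap, 36 mm across, 50 mm tall, on the fixed top of the bread box at the rear right; origin under its centre.
- half_tomato: Bystander: half tomato, cut face down on the cutting board, 72 mm across, 31 mm tall; origin under its centre.
- knife: Bystander: kitchen knife lying on the board, about 290 mm long, 16 mm tall; origin under it near the middle, x towards the tip.
- tongs: Bystander: steel tongs with black ends lying on the board, about 280 mm long, 12 mm tall; origin under the middle, x towards the open jaws.
- oil_bottle: Bystander: green glass oil bottle, 60 mm across, 230 mm tall, far left; origin under its centre.
- pepper_mill: Bystander: dark wooden pepper mill, 56 mm across, 167 mm tall, far left; origin under its centre.
- mug: Bystander: blue mug, 82 mm across, 90 mm tall, far left; origin under its centre.

How it is judged (in metres and radians):
On the way, in this order (a step that is already met when the one before it is completed fails the run):
1. the lid is pushed fully shut (value of joint lid below 0.03 rad), for 0.1 s.
2. then the catch is pushed across over the lid (value of joint catch above 0.024 m), for 0.1 s.
At the end, for the whole second after the job is handed in: Lid shut (within 0.03 rad), catch across (over 24 of its 28 mm), drawer home (within 4 mm) (value of joint lid below 0.03 rad and value of joint catch above 0.024 m and value of joint drawer below 0.004 m); the robot touches nothing.
It fails at once if a bystander is shifted by more than 30 mm, lifted or knocked over (distance of any of tomato, spice_jar, half_tomato, knife, tongs, oil_bottle, pepper_mill, mug from where it was at the start of the episode above 0.03 m or angle between any of tomato, spice_jar, half_tomato, knife, tongs, oil_bottle, pepper_mill, mug's own z axis and vertical above 0.5 rad).
It fails at once if the lid is slammed (velocity of joint lid below -4 rad/s).
It fails at once if the drawer is slammed (velocity of joint drawer below -0.5 m/s).
It fails at once if the drawer is pulled out further (value of joint drawer above 0.075 m).
It fails at once if the lid is thrown further back (value of joint lid above 2.05 rad).
It also fails if it takes over 59 s, if anything falls off the work surface, if the arm or the gripper's body presses on something with over 40 N, if the wrist force passes 120 N, or if a joint passes its speed limit or range.

## Working session

There is one attempt and no reset: what is moved stays moved. The work goes in short steps, Python scripts to look and compute and a tool call to move; the robot and the scene stay as the last step left them, time stands still between calls to the robot, and variables do not carry over. Pictures are saved under pics/ and viewed, at most 10 in all, crops included, and the job is handed in when it is done.

Besides the shell and the picture viewer there is one more tool, called after ">>>" by a JSON object that holds its "fn" and its "kwargs". jog_arm: Moves the arm, as the interface text tells. Its arguments: {"type":"object","properties":{"steps":{"type":"array","items":{"type":"array","items":{"type":"number","minimum":-1,"maximum":1}}},"squeeze":{"type":"number"}},"required":["steps"]}

```bash
mkdir -p pics; cat > h.py <<'E'
import numpy as np,cv2
from station import get_obs,viewer,job
def snap(n):
    s=viewer.snapshot(n); R=cv2.Rodrigues(np.array(s['rvec'],float))[0]; return s,R,np.array(s['tvec'],float).ravel()
def pt(s,R,t,u,v):
    z=float(np.median(s['z_map'][v-1:v+2,u-1:u+2])); K=s['camera_matrix']
    return R.T@(np.linalg.inv(K)@[u,v,1]*z-t)
E
python3 - <<'E'
from h import *
o=get_obs();print(o)
for n in('scene','top'):
    s,R,t=snap(n);cv2.imwrite(f'pics/{n}0.png',s['pixels'][:,:,::-1]);np.savez(f'{n}0.npz',z=s['z_map'],K=s['camera_matrix'],R=R,t=t,p=s['pixels']);print(-R.T@t)
E
```

```text
{'time': 0.0, 'joint_pos': array([-1.35002886e+00,  2.87202594e-01,  1.57819042e+00, -1.95992986e-05,
        1.27862195e+00, -1.49984005e-01]), 'joint_vel': array([-0.00118768,  0.00060723, -0.00110001, -0.00133946, -0.00057667,
        0.0001876 ]), 'joint_torque': array([-4.47650143e-05, -4.05980873e+01, -2.92622817e+01, -1.48271392e-04,
        5.94226949e-03,  2.58665089e-06]), 'position': array([ 244.48813585, -628.63536675,  302.51509293]), 'eef_rot': array([-3.13919473e+00, -3.43403023e-04,  3.70756727e-01]), 'wrist_force': array([-0.18731938,  0.14054338,  0.50835492]), 'wrist_torque': array([-0.0479742 , -0.01229173, -0.01124328]), 'finger_force': 0.0, 'grip_width': 85.56414215215604}
[1184.30757671  520.56770535  892.55859078]
[ 376.15196895  -18.27489891 1644.94245695]
```

View pics/scene0.png

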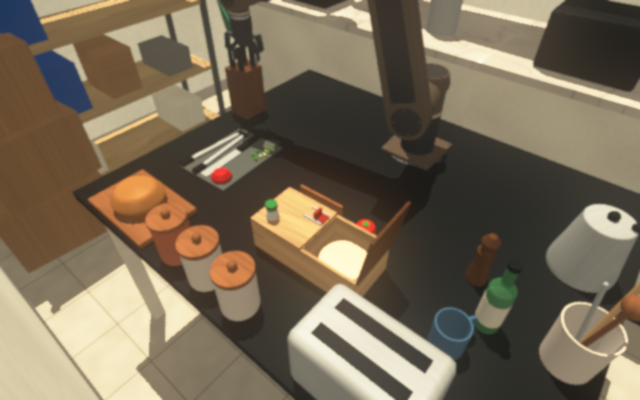

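View pics/top0.png

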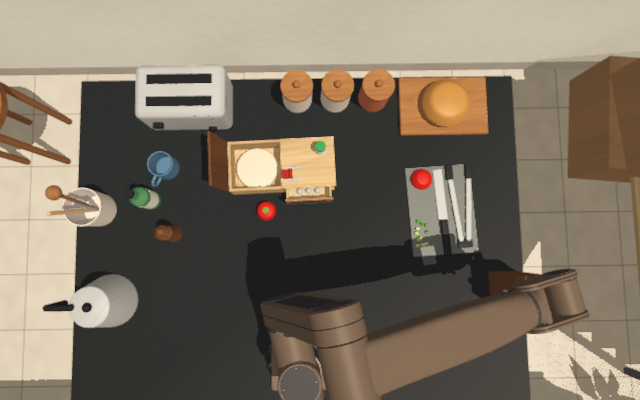

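The top view shows the box around (270,165), its lid standing at about (217,162), the catch at (288,173), the drawer partly open at (310,194) and the tomato at (266,211). I'll enlarge that area.

```bash
python3 - <<'E'
import numpy as np,cv2
d=np.load('top0.npz');p=d['p'][120:225,195:350]
cv2.imwrite('pics/c1.png',cv2.resize(p,None,fx=5,fy=5,interpolation=cv2.INTER_CUBIC)[:,:,::-1])
E
```

```text
(no output)
```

View pics/c1.png

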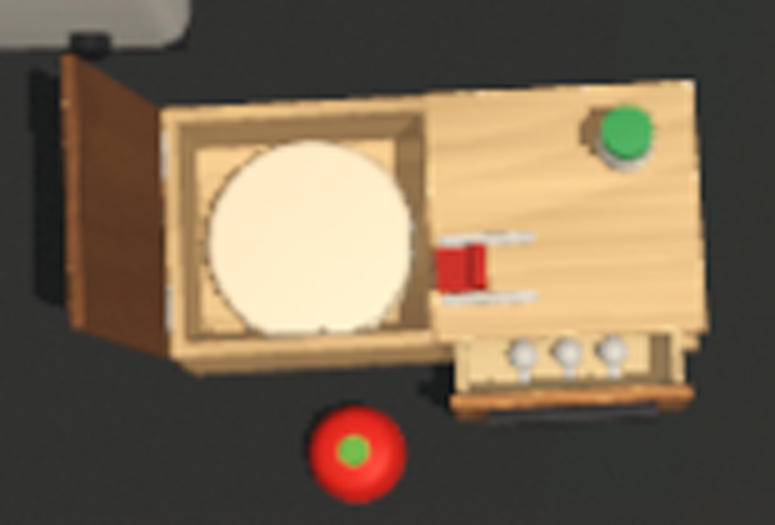

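The crop shows the fixed top's corners at (692,82), (707,330) and (427,95). The lid's free edge runs from (65,55) to (75,328), leaning outwards. The catch ridge is at about (478,268) and the drawer bar at about (575,415).

```bash
cat >> h.py <<'E'
def load(n):
    d=np.load(n); return d['z'],d['K'],d['R'],d['t'],d['p']
def cloud(z,K,R,t):
    v,u=np.mgrid[:400,:640]; P=np.stack([u,v,np.ones_like(u)],-1)@np.linalg.inv(K).T*z[...,None]
    return (P-t)@R
def onplane(K,R,t,u,v,h):
    r=R.T@np.linalg.inv(K)@[u,v,1]; c=-R.T@t; return c+r*(h-c[2])/r[2]
E
python3 - <<'E'
from h import *
z,K,R,t,p=load('top0.npz');C=cloud(z,K,R,t)
f=lambda x,y:((x+.5)/5-.5+195,(y+.5)/5-.5+120)
for n,x,y,h in[('FR',707,330,112),('RR',692,82,112),('RLtop',427,95,112),('RL',163,107,104),('FL',172,355,104),('ridgeR',486,268,136),('ridgetop f',478,290,136),('ridgetop b',478,245,136),('barL',490,420,90),('barR',658,412,90),('tom',357,452,30),('cap',627,130,162)]:
    u,v=f(x,y);print(n,onplane(K,R,t,u,v,h).round(1),C[int(round(v)),int(round(u))].round(1))
# top face mask minAreaRect
m=(abs(C[...,2]-112)<5);m[:120]=0;m[225:]=0;m[:,:195]=0;m[:,350:]=0
r=cv2.minAreaRect(C[m][:,:2].astype(np.float32));print(r,m.sum(),C[m][:,2].mean())
for x,y in[(72,60),(72,190),(80,320),(110,190),(150,190),(155,120),(160,330)]:
    u,v=f(x,y);print('lid',C[int(round(v)),int(round(u))].round(1))
E
```

```text
FR [ 559.3 -121.9  112. ] [ 572.  -129.8   -5.8]
RR [ 719.4 -115.8  112. ] [ 719.  -115.6  113.9]
RLtop [713.4  54.1 112. ] [711.6  54.  114.4]
RL [709.7 224.1 104. ] [731.6 240.7   2.8]
FL [549.3 218.2 104. ] [560.3 235.1  -6.2]
ridgeR [597.5  17.1 136. ] [597.9  16.5 137.9]
ridgetop f [583.7  22.3 136. ] [585.4  23.5 114.3]
ridgetop b [612.1  22.  136. ] [611.3  22.7 133. ]
barL [505.9  16.9  90. ] [504.7  15.6  89.4]
barR [509.5 -90.8  90. ] [509.2 -90.1  93. ]
tom [491.  106.8  30. ] [489.4 105.1  51.9]
cap [678.6 -71.7 162. ] [676.9 -71.6 164.2]
((649.4937133789062, 102.11051940917969), (464.92327880859375, 223.16082763671875), 83.50619506835938) 2217 112.07081080489985
lid [702.  251.2 265. ]
lid [624.7 249.3 272.8]
lid [550.9 244.8 264.9]
lid [635.7 237.8 209.9]
lid [649.5 226.6 131.6]
lid [696.8 225.5 119.2]
lid [561.9 221.7 122.2]
```

>>> {"fn": "jog_arm", "kwargs": {"steps": [[-1, 0.524, -0.604, 0, 0.1075], [-1, 0.524, -0.604, 0, 0.1075], [-1, 0.524, -0.604, 0, 0.1075], [-1, 0.524, -0.604, 0, 0.1075], [-1, 0.524, -0.604, 0, 0.1075]], "squeeze": 20}}

```text
time: 0.6
position: [325.8, -400.5, 303.1]
eef_rot: [-3.14, 0.0, 0.034]
wrist_force: [0.3, -1.1, -0.6]
grip_width: 12.1
finger_force: 0.0
```

>>> {"fn": "jog_arm", "kwargs": {"steps": [[-1, 0.32, -0.8, 0, 0], [-1, 0.32, -0.8, 0, 0], [-1, 0.32, -0.8, 0, 0], [-1, 0.32, -0.8, 0, 0], [-1, 0.32, -0.8, 0, 0]]}}

```text
time: 1.1
position: [410.6, -166.1, 303.7]
eef_rot: [-3.142, -0.0, 0.033]
wrist_force: [1.4, -0.0, 1.0]
grip_width: -0.4
finger_force: 0.0
```

>>> {"fn": "jog_arm", "kwargs": {"steps": [[-1, 0.15, -0.38, 0, 0], [-1, 0.15, -0.38, 0, 0], [-1, 0.15, -0.38, 0.25, 0], [-1, 0.15, -0.38, 0.51, 0], [-1, 0.15, -0.38, 0.51, 0]]}}

```text
time: 1.6
position: [451.7, -52.1, 155.1]
eef_rot: [3.141, -0.002, 0.035]
wrist_force: [0.7, -0.8, 0.4]
grip_width: 0.2
finger_force: 0.0
```

>>> {"fn": "jog_arm", "kwargs": {"steps": [[-1, 0.09, 0, 0, 0], [-1, 0.13, 0, 0, 0], [-1, 0.17, 0, 0, 0], [-1, 0.2, 0, 0, 0], [-1, 0.23, 0, 0, 0]]}}

```text
time: 2.1
position: [521.6, -51.2, 157.4]
eef_rot: [3.141, -0.001, 0.033]
wrist_force: [-3.2, 0.0, -0.8]
grip_width: -0.2
finger_force: 1.2
```

>>> {"fn": "jog_arm", "kwargs": {"steps": [[-1, 0.02, 0, 0, 0], [-1, 0.03, 0, 0, 0], [-1, 0.04, 0, 0, 0], [-1, 0.045, 0, 0, 0], [-1, 0.045, 0, 0, 0]]}}

```text
time: 2.6
position: [532.6, -50.8, 157.2]
eef_rot: [3.141, 0.007, 0.034]
wrist_force: [-10.9, -0.4, 8.0]
grip_width: -0.0
finger_force: 5.2
```

>>> {"fn": "jog_arm", "kwargs": {"steps": [[-1, 0.01, 0, 0, 0], [-1, 0.015, 0, 0, 0], [-1, 0.015, 0, 0, 0]]}}

```text
time: 2.9
position: [533.8, -50.7, 157.1]
eef_rot: [-3.141, 0.02, 0.036]
wrist_force: [-23.7, -2.3, 18.9]
grip_width: -0.1
finger_force: 11.9
```

>>> {"fn": "jog_arm", "kwargs": {"steps": [[-1, -0.1, 0, 0, 0], [-1, -0.12, 0, -0.1, 0], [-1, -0.1, -0.1, -0.26, 0], [-1, -0.05, -0.2, -0.4, 0], [-1, 0, -0.25, -0.55, 0]]}}

```text
time: 3.4
position: [533.2, 22.4, 314.4]
eef_rot: [-3.141, -0.002, 0.033]
wrist_force: [0.8, -1.4, -1.2]
grip_width: -0.0
finger_force: 0.0
```

>>> {"fn": "jog_arm", "kwargs": {"steps": [[-1, 0.1, -0.1, -0.15, 0], [-1, 0.2, -0.2, -0.2, 0], [-1, 0.3, -0.35, -0.2, 0], [-1, 0.33, -0.5, -0.2, 0], [-1, 0.33, -0.66, -0.2, 0]]}}

```text
time: 3.9
position: [627.5, 221.4, 373.3]
eef_rot: [-3.141, -0.004, 0.032]
wrist_force: [1.1, 0.2, -0.1]
grip_width: -0.1
finger_force: 0.0
```

>>> {"fn": "jog_arm", "kwargs": {"steps": [[-1, 0, -0.15, 0, 0], [-1, 0, -0.24, 0, 0], [-1, 0, -0.24, 0, 0], [-1, 0, -0.24, 0.12, 0], [-1, 0, -0.24, 0.24, 0]]}}

```text
time: 4.4
position: [624.5, 291.7, 302.5]
eef_rot: [-3.14, -0.007, 0.033]
wrist_force: [1.2, 0.2, -0.9]
grip_width: 0.1
finger_force: 0.0
```

>>> {"fn": "jog_arm", "kwargs": {"steps": [[-1, 0, 0.04, 0, 0], [-1, 0, 0.08, 0, 0], [-1, 0, 0.12, 0, 0], [-1, 0, 0.16, 0, 0], [-1, 0, 0.2, 0, 0]]}}

```text
time: 4.9
position: [626.5, 230.9, 304.3]
eef_rot: [-3.14, -0.006, 0.032]
wrist_force: [0.5, 4.8, 3.3]
grip_width: 0.2
finger_force: 1.6
```

>>> {"fn": "jog_arm", "kwargs": {"steps": [[-1, 0, 0.04, 0, 0], [-1, 0, 0.105, 0.004, 0], [-1, 0, 0.167, 0.023, 0], [-1, 0, 0.223, 0.057, 0], [-1, 0, 0.277, 0.093, 0]]}}

```text
time: 5.4
position: [628.2, 146.9, 271.9]
eef_rot: [3.141, -0.001, 0.032]
wrist_force: [1.2, 3.1, 0.0]
grip_width: -0.2
finger_force: 1.3
```

>>> {"fn": "jog_arm", "kwargs": {"steps": [[-1, 0, 0.05, 0.027, 0], [-1, 0, 0.097, 0.077, 0], [-1, 0, 0.14, 0.133, 0], [-1, 0, 0.17, 0.197, 0], [-1, 0, 0.193, 0.243, 0]]}}

```text
time: 5.9
position: [629.1, 89.7, 196.8]
eef_rot: [3.141, 0.003, 0.033]
wrist_force: [-0.2, 2.2, 0.9]
grip_width: 0.0
finger_force: 0.8
```

>>> {"fn": "jog_arm", "kwargs": {"steps": [[-1, 0, 0.01, 0.02, 0], [-1, 0, 0.01, 0.04, 0], [-1, 0, 0.01, 0.055, 0], [-1, 0, 0.01, 0.06, 0]]}}

```text
time: 6.3
position: [630.2, 87.5, 184.6]
eef_rot: [3.139, 0.002, 0.034]
wrist_force: [-8.8, -2.7, 15.8]
grip_width: 0.1
finger_force: 7.6
```

>>> {"fn": "jog_arm", "kwargs": {"steps": [[-1, 0, 0, 0.012, 0], [-1, 0, 0, 0.012, 0], [-1, 0, 0, -0.1, 0], [-1, 0, 0, -0.2, 0], [-1, 0, 0.1, -0.25, 0]]}}

```text
time: 6.8
position: [632.2, 60.4, 260.8]
eef_rot: [-3.142, -0.006, 0.038]
wrist_force: [0.6, -0.9, 1.5]
grip_width: -0.1
finger_force: 0.0
```

```bash
python3 - <<'E'
from h import *
s,R,t=snap('scene');p=s['pixels']
cv2.imwrite('pics/s1.png',cv2.resize(p[160:320,220:420],None,fx=4,fy=4,interpolation=cv2.INTER_CUBIC)[...,::-1][:600])
C=cloud(s['z_map'],s['camera_matrix'],R,t)
c,sn=np.cos(.033),np.sin(.033);d=C[...,:2]-[634.4,51.2]
bx=d[...,0]*c+d[...,1]*sn;by=-d[...,0]*sn+d[...,1]*c
for y0 in range(-160,170,20):
    m=(abs(bx-30)<45)&(abs(by-y0)<8)&(C[...,2]>60)&(C[...,2]<150)
    if m.sum()>3: print(y0,m.sum(),np.median(C[m][:,2]).round(1))
E
```

```text
-160 67 111.0
-140 83 110.8
-120 134 112.0
-100 216 112.2
-80 172 111.6
-60 163 111.4
-40 167 111.6
-20 171 111.7
0 198 110.9
20 193 111.3
40 196 111.4
60 197 111.1
80 208 111.4
100 205 111.4
120 218 111.7
140 209 111.5
160 221 111.7
```

View pics/s1.png

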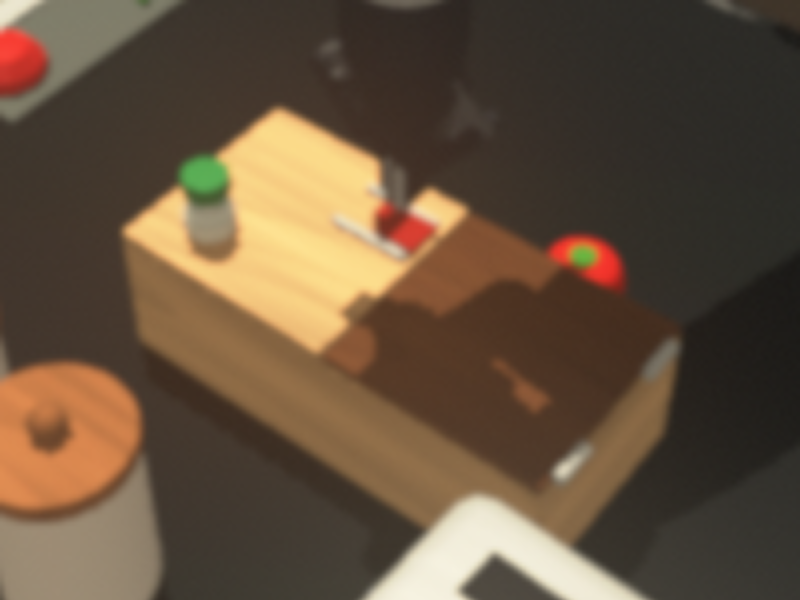

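The lid lies flush and shut at a uniform 111–112 mm, and the drawer is no longer visible at the front. The catch is at about (400,228) in this crop, still drawn back. Next I'll push it.

>>> {"fn": "jog_arm", "kwargs": {"steps": [[-1, -0.11, 0.15, 0, 0], [-1, -0.11, 0.28, 0, 0], [-1, -0.11, 0.28, 0, 0], [-1, -0.11, 0.28, 0.12, 0], [-1, -0.11, 0.28, 0.227, 0]]}}

```text
time: 7.35
position: [601.8, -27.2, 189.2]
eef_rot: [3.141, -0.004, 0.033]
wrist_force: [0.0, 0.2, -0.1]
grip_width: 0.2
finger_force: 0.0
```

>>> {"fn": "jog_arm", "kwargs": {"steps": [[-1, 0, -0.03, 0, 0], [-1, 0, -0.06, 0, 0], [-1, 0, -0.09, 0, 0], [-1, 0, -0.11, 0, 0], [-1, 0, -0.13, 0, 0]]}}

```text
time: 7.85
position: [599.8, 12.6, 189.3]
eef_rot: [3.141, -0.001, 0.034]
wrist_force: [-1.1, -2.2, -0.7]
grip_width: 0.1
finger_force: 0.8
```

>>> {"fn": "jog_arm", "kwargs": {"steps": [[-1, 0, -0.02, 0, 0], [-1, 0, -0.04, 0, 0], [-1, 0, -0.06, 0, 0], [-1, 0, -0.07, 0, 0], [-1, 0, -0.07, 0, 0]]}}

```text
time: 8.35
position: [599.2, 30.3, 189.1]
eef_rot: [3.134, -0.0, 0.035]
wrist_force: [-1.5, -11.0, 1.2]
grip_width: -0.0
finger_force: 5.5
```

At the stop, by the force. I'll press slightly more, then retreat.

>>> {"fn": "jog_arm", "kwargs": {"steps": [[-1, 0, -0.012, 0, 0], [-1, 0, -0.012, 0, 0], [-1, 0, 0.06, 0, 0], [-1, 0, 0.08, -0.15, 0], [-1, 0, 0.08, -0.3, 0]]}}

```text
time: 8.85
position: [598.6, 8.4, 277.1]
eef_rot: [-3.14, 0.005, 0.031]
wrist_force: [1.2, -1.3, 0.5]
grip_width: 0.4
finger_force: 0.0
```

>>> {"fn": "jog_arm", "kwargs": {"steps": [[-1, -0.3, 0.3, -0.1, 0], [-1, -0.3, 0.5, -0.1, 0], [-1, -0.3, 0.7, -0.1, 0], [-1, -0.3, 0.7, -0.1, 0], [-1, -0.3, 0.7, -0.1, 0]]}}

```text
time: 9.35
position: [515.9, -205.8, 308.9]
eef_rot: [-3.141, -0.001, 0.032]
wrist_force: [0.6, 0.5, 0.4]
grip_width: 0.2
finger_force: 0.0
```

```bash
python3 - <<'E'
from h import *
s,R,t=snap('top');p=s['pixels']
cv2.imwrite('pics/t2.png',cv2.resize(p[120:225,195:350],None,fx=5,fy=5,interpolation=cv2.INTER_CUBIC)[...,::-1])
E
```

```text
(no output)
```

View pics/t2.png

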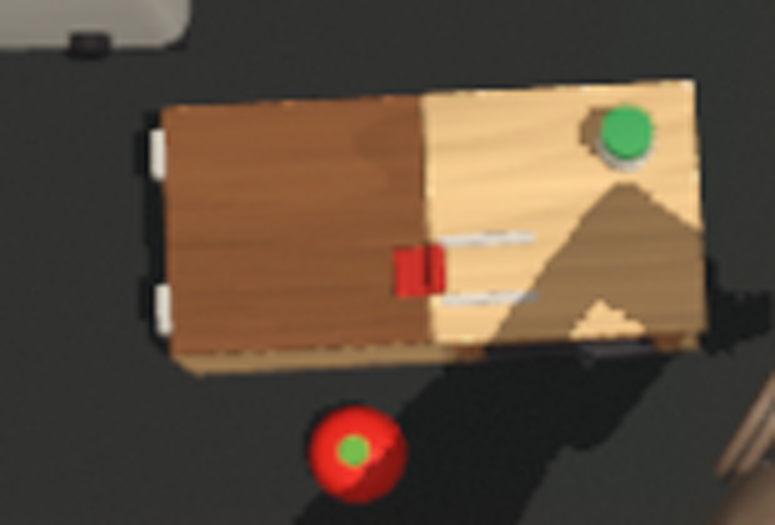

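The lid is shut. The catch's right face moved from column 486 to 444, about 27 mm, and its tongue now lies over the lid. The drawer bar at (610,350) sits close to the box front, and the tomato and jar have not moved. I'll hand the job in.

```bash
python3 - <<'E'
from h import *
s,R,t=snap('top');C=cloud(s['z_map'],s['camera_matrix'],R,t)
d=C[...,:2]-[634.4,51.2];bx=d[...,0]+.033*d[...,1];by=d[...,1]-.033*d[...,0]
m=(abs(by+83)<45)&(C[...,2]>70)&(C[...,2]<105)&(bx<-70)&(bx>-150)
print('bar front',m.sum(),np.sort(bx[m])[:8].round(1))
if m.sum()>5 and np.sort(bx[m])[3]>-98: print(job.close_job())
E
```

```text
bar front 124 [-91.7 -91.5 -91.5 -91.4 -91.3 -91.2 -91.  -91. ]
the job is handed in; nothing more can be done
None
```

The job is handed in: the lid is shut, the catch is fully across and the drawer is home, with the arm clear of everything and the tomato and jar beside the box where they stood; the interface returned no verdict.

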